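# Roll a handle blank to the drilling stop and keep it there

## Task

In the drilling jig, push the side of the round wooden handle blank with the fingertips to roll it along the bed, without lifting it, until it bears lightly on the setting stop, and hold it there for about a second. Then slide the keeper bar up behind it until the blank is lightly nipped between keeper and stop, and leave it nipped there, square on the bed, with the hand clear. The stop marks the drilling position and is held only by friction: feel for the contact and do not shove it along, and leave the other things on the bench alone.

Things in the scene. Friction and masses are not known exactly. Their poses are not given: they have to be found in the camera images.
- jig: drilling jig, fixed to the bench: a bright metal bed 370 x 200 mm, its flat top 20 mm above the bench, with two low rails (16 mm wide, rising 10 mm above the bed, centred 86 mm either side of the middle line). Origin on the bench under the bed's centre; x is the rolling direction, from the keeper towards the stop; y runs across the bed; z up. From low to high x the bed carries the keeper bar, the blank and the stop.
- blank_center (a point): centre (22 mm above the bed) of the loose round dark wooden handle blank, a cylinder 44 mm across, 130 mm long, 0.11 to 0.22 kg, lying across the bed, square within 2 degrees. Polished (friction about 0.35), it rolls rather than drags under a push on its side, with well under 1 N, may run some way ahead of a quick push, and rests by itself on the level bed. Axes turn as it rolls; y along it.
- blank: the same blank; its y axis lies along the cylinder (its origin is on the cylinder's surface and turns as it rolls; use blank_center for position).
- stop_front (a point): middle of the front of the setting stop's carriage, 22 mm above the bed; axes as the jig's. The carriage is a steel bar 150 mm wide, 30 mm thick (behind this point, towards +x), rising 37 mm above the bed, with a round black knob on top reaching 58 mm above the bed. It can slide along x but stays put by friction until pushed with about 12 N; nothing springs it back.
- stop: the whole setting stop: the carriage and, ahead of it (towards the blank), its anvil, a flat dark steel plate 140 mm wide, 10 mm thick, rising 36 mm above the bed, on two guide pins. It is the anvil's face that meets the blank. The anvil is locked at a screw setting that nobody has measured: its face stands 14 to 30 mm ahead of the carriage's front (towards -x), and has to be found by feel. Origin on the bed, in the plane of the carriage's front; axes as the jig's.
- keeper_face (a point): middle of the keeper bar's front face (towards the blank), 22 mm above the bed; axes as the jig's. The keeper is a plain dark steel bar 150 mm wide, 18 mm thick (behind the face, towards -x), rising 35 mm above the bed. It slides along x on the rails, takes about 4 N to move (a little more when moved fast: 8 N per m/s) and stays where it is left. At the start there are at least 58 mm free between it and the blank, and 40 mm or more of bed behind it, with free bench beyond.
- keeper: the whole keeper bar; origin on the bed, in the plane of its front face; axes as the jig's. It is free to slide 240 mm towards the stop. Once pushed up so that it presses the blank against the stop, its friction keeps up to 4 N of that press after the hand leaves.
- knife: bystander: finished kitchen knife, 260 mm long, black handle; origin under the joint of handle and blade, x towards the blade's point
- spare: bystander: spare handle blank, thinner (34 mm across, 100 mm long), fixed in a small cork saddle, standing off the jig; 34 mm high, origin under its middle
- oil: bystander: amber oil bottle, 50 mm across, 130 mm high, standing; origin under its base
- tin: bystander: plain steel tin, 72 mm across, 60 mm high; origin under its base
- carton: bystander: cardboard carton, 90 x 150 x 50 mm high; origin under its middle
- tape: bystander: roll of paper tape lying flat, 90 mm across, 24 mm high; origin under its middle
- driver: bystander: screwdriver with a black handle, lying, about 200 mm long; origin under its middle, x towards the tip
Things that resemble listed ones, but are neither listed nor needed, are in the scene too. Leave any blue look-alike of the blank alone.

How it is judged:
On the way, in this order (a step that is already met when the one before it is completed fails the run):
1. the fingers hold the rolled blank against the stop with at least 1 N, the keeper still back (contact force between the fingers and blank above 0.5 N and contact force between blank and stop above 1 N and x of blank_center in the frame of keeper_face above 0.05 m), for 0.2 s.
2. the keeper presses the blank against the stop with at least 1 N (contact force between keeper and blank above 1 N and contact force between blank and stop above 1 N), for 0.2 s.
At the end, for the whole second after the job is handed in: The blank lies on the bed at rest, within 20 mm of the bed's middle line, square to it (0.06 rad), nipped between the stop and the keeper: each still presses on it with at least 0.5 N; the stop is within 3 mm of where it was set (contact force between blank and stop above 0.5 N and contact force between keeper and blank above 0.5 N and angle between the y axis of blank and the y axis of jig, either way round below 0.06 rad and linear speed of blank below 0.01 m/s and z of blank_center in the frame of jig between 0.038 and 0.046 m and y of blank_center in the frame of jig between -0.02 and 0.02 m); the robot touches nothing.
It fails at once if the stop is shoved more than 3 mm from its setting (distance of stop_front from where it was at the start of the episode above 0.003 m).
It fails at once if the blank is lifted off the bed by more than 6 mm (z of blank_center in the frame of jig above 0.048 m).
It fails at once if a bystander is displaced by more than 15 mm (distance of any of knife, spare, oil, tin, carton, tape, driver from where it was at the start of the episode above 0.015 m).
It also fails if it takes over 72 s, if anything falls off the work surface, if the arm or the gripper's body presses on something with over 40 N, if the wrist force passes 120 N, or if a joint passes its speed limit or range.

## Robot

A 6-joint arm with a two-finger parallel gripper is mounted at the origin on the work surface. World frame = base frame: x ahead of the robot, y to its left, z up, the work surface at z = 0. Lengths are in m, angles in rad, forces in N, time in s.
With the tool pointing down it reaches from about 0.425 to 0.95 m from the base axis. Payload 3.5 kg.
Tool frame: the origin (TCP) lies midway between the tips of the shut fingers; the grasp point (between the pads) lies ctrl.grasp_offset behind it (ctrl.grasp_offset is the distance from the TCP to the grasp point, in m); x points along the fingers, y is the direction in which the jaws open and shut, and the axes are right-handed (so a half turn about x gives the same grasp; the last joint's range is limited). The gripper opens to 85 mm and grips with 20 to 120 N. Pads are 22 mm wide; open, the fingers measure 114 mm over their backs; the gripper's body (76 mm by 85 mm) begins 54 mm behind the grasp point. The pads swing forward as they close: fully open they stand 13 mm farther back than shut.
Start: joints at [1.15, 0.286, 1.577, -0, 1.279, -0.15], TCP at [0.181, 0.65, 0.231] pointing down, gripper open.
Joint ranges: [-2.77, 2.77], [-0.9, 2.22], [0.21, 2.48], [-1.53, 4.67], [0.24, 2.81], [-2.84, 2.84]. Speed limits (rad/s): [2.79, 2.79, 3.14, 3.14, 3.14, 3.14].

## Interface

Orientations are given as a unit quaternion [x, y, z, w].
In Python, from plant import readout, read_camera, sign_off, ctrl gives the robot as it stands.
- The arm moves only by the tool drive_tool, never from a script. Its argument "steps" is a list of rows, each a list of 5 numbers: the shift along the tool's x, y, z in cm, then the turn about the tool's x in degrees, then the opening, from 0 (shut) to 1 (fully open). A call has 1 to 10 rows; each row shifts and turns the commanded pose from where the row before left it, along the tool's axes as they then stand; what a row does not reach is not made up. A row lasts 1/10 s, in which the tool goes at most 50 mm and 8.59 degrees, less where a joint would pass 70% of its speed; a pose out of reach is approached as far as the arm can. A call is refused whole if a number of a shift passes 5 or a number of a turn 8.59, either way. A call with a gripper value outside its range is refused whole. The fingers move at their own pace and stop on an object; "force" is the grip in N (left out, the last holds). Time passes only in rows, so rows that do not move let the fingers close. It gives the time, the measured TCP pose, the force and the opening at its end, in the units of the state.
- readout.get_state(): the state, without advancing time (a new reading comes with each control period).
- read_camera(name): name is "side" or "top" or "wrist"; returns a dict with "frame" (420x560x3 uint8, red, green, blue), "vertical_fov" (degrees; the focal length in pixels is half the picture's height over the tangent of half this angle, whatever the lens; pixels are square), "cx", "cy" (the principal point, pixels), "eye" and "orientation" of the camera in the world. Camera axes: x right, y up, looking along -z (the intrinsics and any distortion apply to the point x, -y, -z); pixel columns grow to the right and rows downward; lengths in m; the calibration is good to about 2 mm. A picture is of the moment at which its call begins. There is no depth.
- sign_off(): hands the job in, once; it reports no verdict.
The state is a dict: "time": time; "qpos": joint angles; "dq": joint speeds; "joint_efforts": joint torques, N m; "eef_pos": TCP position; "tcp_rot": TCP orientation; "contact_force": force on the tool from outside, world axes, zero at the start; "wrist_torque": the same for the moment, N m; "opening": opening from 0.0 (shut) to 1.0 (fully open).
Only numpy, scipy, OpenCV 4.12 (cv2) and the standard library are available. Lean on these libraries where they do the work, as an engineer would, in place of code of your own. Each camera call takes 0.05 s, during which the arm holds its last target. There are 200 camera calls.

## Working session

There is one attempt and no reset: what is moved stays moved. The work goes in short steps, Python scripts to look and compute and a tool call to move; the robot and the scene stay as the last step left them, time stands still between calls to the robot, and variables do not carry over. Pictures are saved under pics/ and viewed, about 8 in all and at most 12, crops included, and the job is handed in when it is done.

Besides the shell and the picture viewer there is one more tool, called after "Call:" in YAML: its name, and indented under it one key for each argument. drive_tool: Moves the arm, as the interface text tells. Its arguments: {"type":"object","properties":{"steps":{"type":"array","items":{"type":"array","items":{"type":"number"}}},"force":{"type":"number"}},"required":["steps"]}

```bash
ls; mkdir -p pics
cat > h.py <<'E'
import numpy as np, cv2
from scipy.spatial.transform import Rotation as R
from plant import readout, read_camera, sign_off, ctrl
def cam(n,save=None):
    c=read_camera(n)
    if save: cv2.imwrite('pics/'+save,c['frame'][:,:,::-1])
    return c
def ray(c,u,v):
    f=c['frame'].shape[0]/2/np.tan(np.radians(c['vertical_fov'])/2)
    d=np.array([(u-c['cx'])/f,-(v-c['cy'])/f,-1])
    return np.array(c['eye']),R.from_quat(c['orientation']).apply(d)
def atz(c,u,v,z):
    e,d=ray(c,u,v); return e+d*(z-e[2])/d[2]
def proj(c,p):
    f=c['frame'].shape[0]/2/np.tan(np.radians(c['vertical_fov'])/2)
    q=R.from_quat(c['orientation']).inv().apply(np.array(p)-np.array(c['eye']))
    return c['cx']+f*q[0]/-q[2], c['cy']-f*q[1]/-q[2]
E
python3 - <<'E'
from h import *
for n in ['top','side']:
    c=cam(n,n+'0.png'); print(n,{k:v for k,v in c.items() if k!='frame'})
print(readout.get_state()); print(ctrl.grasp_offset,[a for a in dir(ctrl) if a[0]!='_'])
E
```

```text
pics
top {'vertical_fov': 50.140178139890544, 'cx': 275.84022793956797, 'cy': 209.7706783728933, 'eye': array([ 0.42350738, -0.02173245,  1.18818596]), 'orientation': array([-0.03843583,  0.03258618,  0.70868937, -0.70371884])}
side {'vertical_fov': 49.66528186723079, 'cx': 285.33179920335164, 'cy': 219.02107164817696, 'eye': array([-0.05378947, -0.60535481,  1.05850878]), 'orientation': array([ 0.31577397, -0.13619628, -0.3594685 ,  0.86747898])}
{'time': 0.1, 'qpos': array([ 1.14999535e+00,  2.87096668e-01,  1.57803249e+00, -2.42982465e-06,
        1.27860196e+00, -1.49987402e-01]), 'dq': array([ 0.00120218, -0.0016138 , -0.00232289,  0.00139828, -0.00117832,
        0.00035891]), 'joint_efforts': array([ 6.11328392e-05, -4.07298875e+01, -2.93700260e+01, -1.86776538e-04,
        3.51639959e-03,  2.57788764e-05]), 'eef_pos': array([0.18029113, 0.64985979, 0.23007142]), 'tcp_rot': array([ 0.09472873,  0.70084598, -0.09618015,  0.70042184]), 'contact_force': array([-1.183968  ,  0.55028356, -0.05788491]), 'wrist_torque': array([ 0.01347644, -0.01892057, -0.01055268]), 'opening': 1.001640308465956}
0.0187 ['Unreachable', 'grasp_offset']
```

View pics/top0.png

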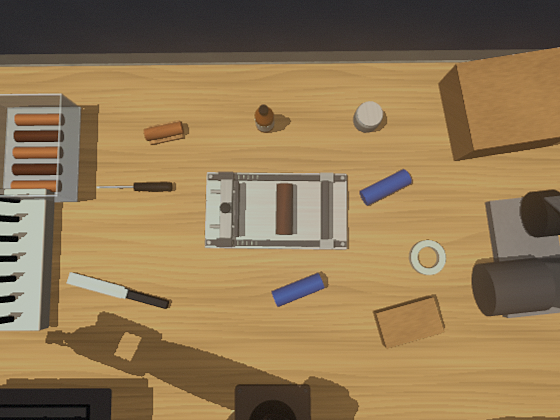

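View pics/side0.png

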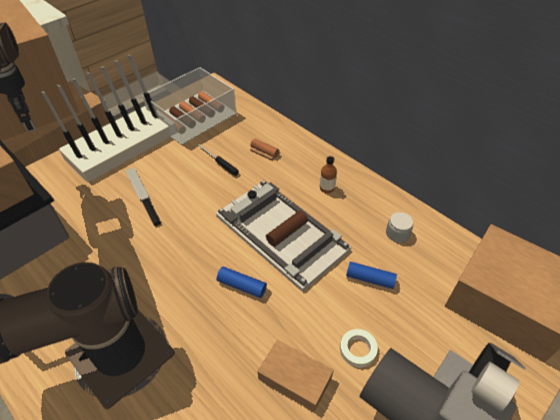

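The wanted blank is the dark brown one on the bed, at top (285,209) and side (288,228). These could be taken for it:
- blue look-alikes at top (386,187) and (299,290)
- spare at top (164,131)
- racked blanks at top (38,120–185)

The stop with its knob is at (225,208) and the keeper at (326,209). I'll check this in a close crop.

Run:
```python
import cv2
a=cv2.imread('pics/top0.png')[160:260,195:360]
b=cv2.resize(a,None,fx=4.8,fy=4.8,interpolation=cv2.INTER_CUBIC)
for x in range(200,360,20): cv2.putText(b,str(x),(int((x-195)*4.8),10),0,.4,(0,0,255)); cv2.line(b,(int((x-195+.5)*4.8),12),(int((x-195+.5)*4.8),20),(0,0,255))
for y in range(160,260,20): cv2.putText(b,str(y),(0,int((y-160+.5)*4.8)),0,.4,(0,0,255))
cv2.imwrite('pics/crop0.png',b)
```

```text
(no output)
```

View pics/crop0.png

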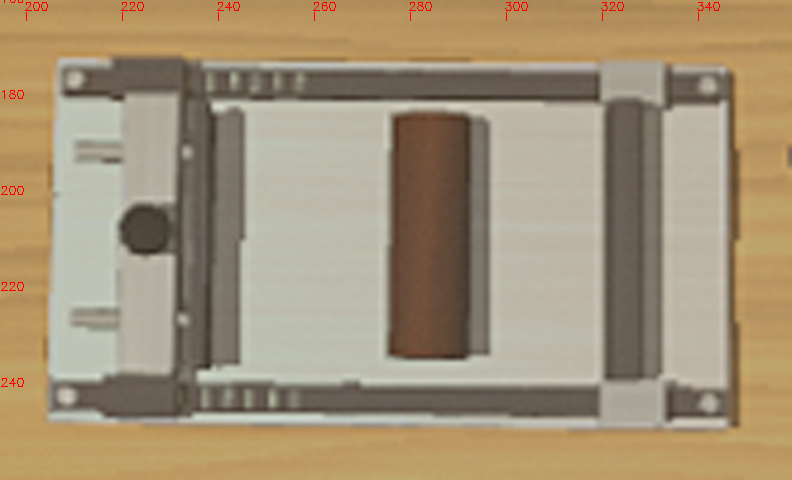

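```bash
cat >> h.py <<'E'
def jig(c):
    k=lambda x,y,z: atz(c,195+x/4.8-.5,160+y/4.8-.5,z)[:2]
    return k
E
python3 - <<'E'
from h import *
c=cam('top')
k=jig(c)
C=np.array([k(58,60,.02),k(732,68,.02),k(740,428,.02),k(48,420,.02)])
o=C.mean(0); ex=(C[0]-C[1])+(C[3]-C[2]); ex/=np.linalg.norm(ex); ey=np.array([-ex[1],ex[0]])
print('corners',C.round(4).tolist(),'o',o,'yaw',np.degrees(np.arctan2(ex[1],ex[0])))
print([np.linalg.norm(C[i]-C[(i+1)%4]).round(4) for i in range(4)])
J=lambda p:(((p-o)@ex).round(4),((p-o)@ey).round(4))
for n,a in dict(blankTL=(392,112,.042),blankTR=(470,112,.042),blankBL=(388,357,.042),blankBR=(467,357,.042),kL=(606,240,.055),kR=(643,240,.055),carL=(122,230,.057),carR=(180,230,.057),anvL=(190,240,.056),anvR=(212,240,.056),anvT=(212,105,.056),anvB=(212,368,.056)).items():
    p=k(*a); print(n,p.round(4),J(p))
# side cam verification: print projections
s=readout.get_state(); print(R.from_quat(s['tcp_rot']).as_matrix().round(3))
E
```

```text
corners [[0.643, 0.1698], [0.6355, -0.2005], [0.4387, -0.2003], [0.4455, 0.1735]] o [ 0.54066248 -0.0143699 ] yaw 88.89772449251154
[np.float64(0.3704), np.float64(0.1968), np.float64(0.3739), np.float64(0.1975)]
blankTL [ 0.609  -0.0139] (np.float64(0.0018), np.float64(-0.0683))
blankTR [ 0.6087 -0.0559] (np.float64(-0.0402), np.float64(-0.0688))
blankBL [ 0.4773 -0.0109] (np.float64(0.0022), np.float64(0.0634))
blankBR [ 0.477  -0.0529] (np.float64(-0.0398), np.float64(0.0629))
kL [ 0.5376 -0.1266] (np.float64(-0.1122), np.float64(0.0009))
kR [ 0.5375 -0.1461] (np.float64(-0.1318), np.float64(0.0006))
carL [0.5447 0.1291] (np.float64(0.1435), np.float64(-0.0012))
carR [0.5444 0.0984] (np.float64(0.1128), np.float64(-0.0016))
anvL [0.5392 0.0932] (np.float64(0.1075), np.float64(0.0036))
anvR [0.5391 0.0816] (np.float64(0.0959), np.float64(0.0034))
anvT [0.6113 0.0817] (np.float64(0.0974), np.float64(-0.0687))
anvB [0.4715 0.0815] (np.float64(0.0945), np.float64(0.071))
[[-0.001  0.268  0.964]
 [-0.002  0.964 -0.268]
 [-1.    -0.002 -0.   ]]
```

The crop confirms it. The dark blank is on the bright bed, the knobbed stop is at the left, and the keeper bar is at the right. The bed sides measure 370 x 197 mm and the blank 42 x 132 mm, which agree with the given sizes. Jig x lies along world yaw of about 89°. I'll turn the open jaw across the bed, so that two fingertips push squarely.

Call:
drive_tool:
  steps:
    - [0,0,0,8.4,1]
    - [0,0,0,8.4,1]
    - [0,0,0,8.4,1]
    - [0,0,0,8.4,1]
    - [0,0,0,8.4,1]
    - [0,0,0,8.4,1]
    - [0,0,0,8.4,1]
    - [0,0,0,8.4,1]
    - [0,0,0,8.3,1]
    - [0,0,0,0,1]

```text
time: 1.15
eef_pos: [0.1804, 0.6502, 0.2308]
tcp_rot: [-0.504, -0.495, 0.505, -0.496]
contact_force: [0.3, -0.3, 0.5]
opening: 1.004
```

```bash
cat > st.py <<'E'
from h import *
s=readout.get_state(); M=R.from_quat(s['tcp_rot']).as_matrix()
ex=np.array([.0192,.9998,0]); ey=np.array([-.9998,.0192,0]); o=np.array([.5407,-.0144,0])
p=s['eef_pos']; f=s['contact_force']
print(s['time'],p.round(4),'jig',round((p-o)@ex,4),round((p-o)@ey,4),'f',f.round(2),'fx',round(f@ex,2),'q',s['qpos'].round(2)); print(M.round(3).tolist(), 'z yaw',np.degrees(np.arctan2(M[1,2],M[0,2])).round(2))
def to(jx,jy,z): 
    t=o+jx*ex+jy*ey; t[2]=z; print('to',jx,jy,z,(M.T@(t-p)*100).round(2))
E
python3 - <<'E'
from st import *
to(-.0765,-.003,.23)
E
```

```text
1.15 [0.1804 0.6502 0.2308] jig 0.6575 0.373 f [ 0.32 -0.29  0.51] fx -0.29 q [1.15 0.29 1.58 0.   1.28 1.17]
[[-0.0, 1.0, -0.018], [-0.001, -0.018, -1.0], [-1.0, -0.0, 0.001]] z yaw -91.0
to -0.0765 -0.003 0.23 [ 0.13 37.47 73.46]
```

Call:
drive_tool:
  steps:
    - [0,1.0,1.5,0,1]
    - [0,1.8,3.6,0,1]
    - [0,1.8,3.6,0,1]
    - [0,1.8,3.6,0,1]
    - [0,1.8,3.6,0,1]
    - [0,1.8,3.6,0,1]
    - [0,1.8,3.6,0,1]
    - [0,1.8,3.6,0,1]
    - [0,1.8,3.6,0,1]
    - [0,1.8,3.6,0,1]

```text
time: 2.15
eef_pos: [0.3468, 0.3069, 0.2313]
tcp_rot: [0.504, 0.496, -0.503, 0.497]
contact_force: [1.5, 0.3, -0.2]
opening: 0.999
```

Call:
drive_tool:
  steps:
    - [0,1.8,3.6,0,1]
    - [0,1.8,3.6,0,1]
    - [0,1.8,3.6,0,1]
    - [0,1.8,3.6,0,1]
    - [0,1.8,3.6,0,1]
    - [0,1.8,3.6,0,1]
    - [0,1.8,3.6,0,1]
    - [0,1.8,3.6,0,1]
    - [0,1.8,3.6,0,1]
    - [0,1.8,3.6,0,1]

```text
time: 3.15
eef_pos: [0.5205, -0.0564, 0.2313]
tcp_rot: [0.504, 0.496, -0.504, 0.496]
contact_force: [-0.2, 0.8, 0.2]
opening: 0.999
```

Call:
drive_tool:
  steps:
    - [0,1.8,3.0,0,1]
    - [0,0.8,1.2,0,1]
    - [0,0,0,0,1]
    - [0,0,0,0,1]

```text
time: 3.55
eef_pos: [0.5448, -0.0963, 0.231]
tcp_rot: [-0.504, -0.496, 0.504, -0.495]
contact_force: [-0.5, 0.7, 0.5]
opening: 1.005
```

Run:
```python
from st import *
to(-.0765,-.003,.12); to(-.0765,-.003,.02)
c=cam('wrist','w1.png');print(c['eye'],c['vertical_fov'],c['cx'],c['cy'],R.from_quat(c['orientation']).as_matrix().round(2).tolist())
for n,jx,z in [('blank',-.019,.042),('keepfront',-.112,.055),('anvil',.096,.056),('car',.1128,.057)]:
  for jy in(-.05,.05):
    t=o+jx*ex+jy*ey;t[2]=z;print(n,jy,np.round(proj(c,t),1))
```

```text
3.55 [ 0.5448 -0.0963  0.231 ] jig -0.0818 -0.0057 f [-0.5   0.66  0.51] fx 0.65 q [-0.36  0.02  1.88  0.    1.25 -0.34]
[[-0.001, 1.0, -0.016], [0.001, -0.016, -1.0], [-1.0, -0.001, -0.001]] z yaw -90.94
to -0.0765 -0.003 0.12 [11.1  -0.25 -0.52]
to -0.0765 -0.003 0.02 [21.1  -0.24 -0.51]
[ 0.54509173 -0.02946321  0.37376625] 61.40289515194822 278.426351275601 208.38160680791322 [[1.0, 0.02, 0.0], [-0.02, 0.96, 0.27], [-0.0, -0.27, 0.96]]
blank -0.05 [328.5 115.1]
blank 0.05 [218.3 114.7]
keepfront -0.05 [326.4 217.4]
keepfront 0.05 [220.2 217. ]
anvil -0.05 [337.  -36.8]
anvil 0.05 [209.1 -37.2]
car -0.05 [338.3 -62.5]
car 0.05 [207.8 -62.9]
```

View pics/w1.png

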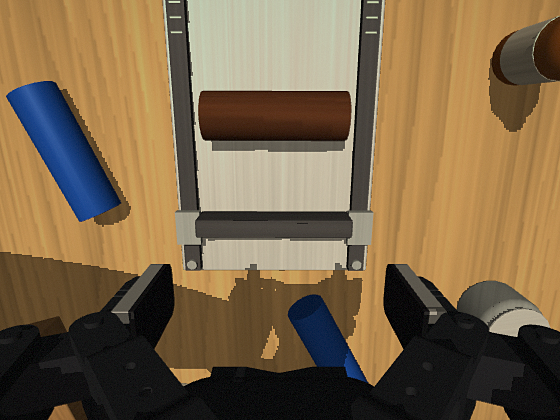

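The wrist view shows the blank at (275,116), where I predicted (273,115). It looks square and centred between the rails at 176 and 372, and the keeper front edge is at about v=217. Now I'll lower into the gap.

Call:
drive_tool:
  steps:
    - [2,-0.25,-0.5,0,1]
    - [4,0,0,0,1]
    - [4,0,0,0,1]
    - [4,0,0,0,1]
    - [3,0,0,0,1]
    - [2,0,0,0,1]
    - [1,0,0,0,1]
    - [0.8,0,0,0,1]
    - [0,0,0,0,1]
    - [0,0,0,0,1]

```text
time: 4.6
eef_pos: [0.5438, -0.0921, 0.0245]
tcp_rot: [0.505, 0.495, -0.504, 0.496]
contact_force: [-0.1, 0.6, 0.3]
opening: 1.0
```

```bash
cat >> st.py <<'E'
def avg(n=6,name='side'):
    F=[];P=[];T=[]
    for i in range(n):
        c=cam(name); q=readout.get_state(); F.append(q['contact_force']);P.append(q['eef_pos']);T.append(q['joint_efforts'])
    F=np.array(F)@np.array([ex,ey,[0,0,1]]).T; P=np.array(P)
    print('F jig',F.mean(0).round(2),'+-',F.std(0).round(2),'P',P.mean(0).round(5),'jx',round((P.mean(0)-o)@ex,5),'eff',np.mean(T,0).round(3)); return c
E
python3 - <<'E'
from st import *
c=avg(6); cv2.imwrite('pics/s2.png',cv2.resize(c['frame'][160:300,200:370,::-1],None,fx=4.5,fy=4.5,interpolation=cv2.INTER_CUBIC))
E
```

```text
4.6 [ 0.5438 -0.0921  0.0245] jig -0.0777 -0.0045 f [-0.09  0.58  0.28] fx 0.58 q [-0.35  0.28  2.    0.    0.85 -0.33]
[[0.002, 1.0, -0.017], [-0.001, -0.017, -1.0], [-1.0, 0.002, 0.001]] z yaw -90.98
F jig [ 0.4   0.03 -0.33] +- [0.29 0.43 0.34] P [ 0.54373 -0.09239  0.02447] jx -0.07791 eff [ 4.6000e-02 -3.3634e+01 -2.2469e+01  1.0000e-03  1.0000e-03 -0.0000e+00]
```

View pics/s2.png

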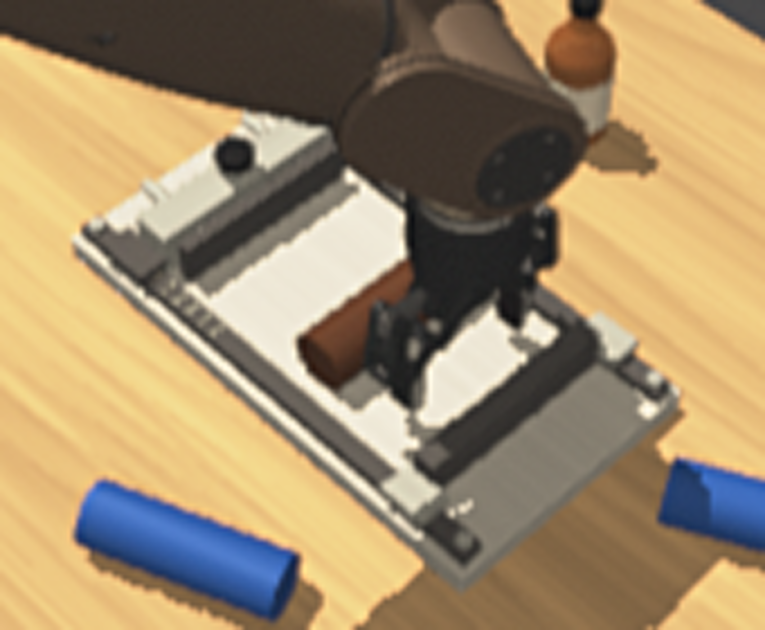

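The side crop shows both fingertips standing in the gap between blank and keeper, clear of both and inside the rails. I'll lower 4 mm and start rolling gently.

Call:
drive_tool:
  steps:
    - [0.4,0,-0.5,0,1]
    - [0,0,-0.7,0,1]
    - [0,0,-0.3,0,1]
    - [0,0,-0.2,0,1]
    - [0,0,-0.2,0,1]
    - [0,0,-0.2,0,1]
    - [0,0,-0.2,0,1]
    - [0,0,-0.2,0,1]
    - [0,0,-0.2,0,1]
    - [0,0,-0.2,0,1]

```text
time: 5.9
eef_pos: [0.5435, -0.0631, 0.0193]
tcp_rot: [-0.504, -0.496, 0.504, -0.496]
contact_force: [0.0, -0.4, 0.8]
opening: 1.001
```

Call:
drive_tool:
  steps:
    - [0,0,-0.3,0,1]
    - [0,0,-0.3,0,1]
    - [0,0,-0.3,0,1]
    - [0,0,-0.3,0,1]
    - [0,0,-0.3,0,1]
    - [0,0,-0.3,0,1]
    - [0,0,-0.3,0,1]
    - [0,0,-0.3,0,1]
    - [0,0,-0.3,0,1]
    - [0,0,-0.3,0,1]

```text
time: 6.9
eef_pos: [0.544, -0.0329, 0.0193]
tcp_rot: [-0.504, -0.496, 0.504, -0.496]
contact_force: [0.5, -0.3, 0.2]
opening: 1.003
```

Call:
drive_tool:
  steps:
    - [0,0,-0.3,0,1]
    - [0,0,-0.3,0,1]
    - [0,0,-0.3,0,1]
    - [0,0,-0.3,0,1]
    - [0,0,-0.3,0,1]
    - [0,0,-0.3,0,1]
    - [0,0,-0.3,0,1]
    - [0,0,-0.3,0,1]
    - [0,0,-0.2,0,1]
    - [0,0,-0.2,0,1]

```text
time: 7.9
eef_pos: [0.5445, -0.005, 0.0193]
tcp_rot: [-0.504, -0.496, 0.504, -0.496]
contact_force: [0.3, -0.1, -0.2]
opening: 0.997
```

Run:
```python
from st import *
c=avg(5)
c=avg(5,'wrist'); 
cv2.imwrite('pics/w3.png',c['frame'][:,:,::-1])
```

```text
7.9 [ 0.5445 -0.005   0.0193] jig 0.0095 -0.0036 f [ 0.35 -0.1  -0.17] fx -0.1 q [-0.2   0.28  2.02 -0.    0.84 -0.18]
[[0.0, 1.0, -0.018], [-0.0, -0.018, -1.0], [-1.0, 0.0, 0.0]] z yaw -91.01
F jig [ 0.04 -0.34 -0.07] +- [0.35 0.37 0.49] P [ 0.54445 -0.00501  0.01932] jx 0.00946 eff [ 0.0000e+00 -3.3342e+01 -2.2296e+01 -3.0000e-03 -1.0000e-03  5.0000e-03]
F jig [ 0.12 -0.32  0.  ] +- [0.3  0.57 0.3 ] P [ 0.54446 -0.00525  0.01932] jx 0.00922 eff [ 2.2000e-02 -3.3349e+01 -2.2283e+01  0.0000e+00  1.0000e-03 -0.0000e+00]
```

View pics/w3.png

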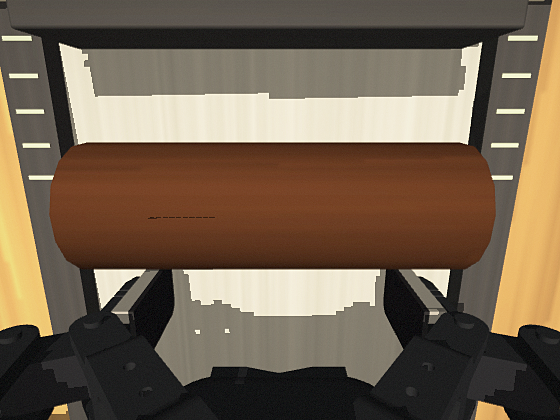

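Wrist view: the blank is square, spanning v=143 to 268 and u=50 to 495. It is just ahead of both fingertips, with the anvil edge at v≈28–48. I'll work out the remaining gap.

Run:
```python
from st import *
from scipy.optimize import brentq
c=cam('wrist')
# tangent rays to cylinder r=22 at z=.042, solve centre jx from both edges
def J(u,v,z): p=atz(c,u,v,z); return round((p-o)@ex,4),round((p-o)@ey,4)
def cyl(v,sgn):
    e,d=ray(c,275,v); E=np.array([(e-o)@ex,e[2]]);D=np.array([d@ex,d[2]]);D/=np.linalg.norm(D)
    n=np.array([-D[1],D[0]])
    # dist of (x,.042) from ray = sgn*.022
    return (sgn*.022 - (.042-E[1])*n[1])/n[0]+E[0]
print([ [cyl(v,s) for s in(1,-1)] for v in(143,268)])
print('anvil top',J(275,28,.056),'bottom',J(275,48,.02), 'blank ends',J(50,205,.042),J(495,205,.042))
```

```text
8.4 [ 0.5445 -0.0053  0.0193] jig 0.0092 -0.0036 f [ 0.31  0.55 -0.25] fx 0.55 q [-0.2   0.28  2.02 -0.    0.84 -0.18]
[[-0.0, 1.0, -0.018], [-0.0, -0.018, -1.0], [-1.0, -0.0, 0.0]] z yaw -91.02
[[np.float64(0.08760005939834632), np.float64(0.043426310242608145)], [np.float64(0.04417841741636339), np.float64(-0.004420071252708643)]]
anvil top (np.float64(0.0977), np.float64(-0.0016)) bottom (np.float64(0.0983), np.float64(-0.0013)) blank ends (np.float64(0.0439), np.float64(0.0776)) (np.float64(0.0441), np.float64(-0.0788))
```

The blank centre is at 0.044 and its front at 0.066, with the anvil face at about 0.097, so some 30 mm remain.

Call:
drive_tool:
  steps:
    - [0,0,-0.2,0,1]
    - [0,0,-0.3,0,1]
    - [0,0,-0.3,0,1]
    - [0,0,-0.3,0,1]
    - [0,0,-0.3,0,1]
    - [0,0,-0.3,0,1]
    - [0,0,-0.2,0,1]
    - [0,0,-0.2,0,1]
    - [0,0,-0.2,0,1]
    - [0,0,-0.1,0,1]

```text
time: 9.45
eef_pos: [0.5449, 0.019, 0.0193]
tcp_rot: [-0.504, -0.496, 0.504, -0.496]
contact_force: [0.2, 0.6, 0.5]
opening: 1.004
```

Call:
drive_tool:
  steps:
    - [0,0,-0.1,0,1]
    - [0,0,-0.1,0,1]
    - [0,0,-0.05,0,1]
    - [0,0,-0.05,0,1]
    - [0,0,-0.05,0,1]
    - [0,0,-0.05,0,1]

```text
time: 10.05
eef_pos: [0.545, 0.0228, 0.0193]
tcp_rot: [0.504, 0.496, -0.504, 0.496]
contact_force: [0.6, -0.7, 1.0]
opening: 0.998
```

Run:
```python
from st import *
avg(5)
```

```text
10.05 [0.545  0.0228 0.0193] jig 0.0373 -0.0036 f [ 0.57 -0.68  0.98] fx -0.67 q [-0.14  0.28  2.02 -0.    0.84 -0.13]
[[0.0, 1.0, -0.018], [-0.0, -0.018, -1.0], [-1.0, 0.0, 0.0]] z yaw -91.02
F jig [ 0.54  0.39 -0.13] +- [0.25 0.25 0.52] P [0.54494 0.02288 0.01931] jx 0.03736 eff [-8.0000e-03 -3.3429e+01 -2.2304e+01 -1.0000e-03 -0.0000e+00  1.0000e-03]
```

Call:
drive_tool:
  steps:
    - [0,0,-0.04,0,1]
    - [0,0,-0.04,0,1]
    - [0,0,-0.04,0,1]
    - [0,0,-0.04,0,1]
    - [0,0,-0.04,0,1]
    - [0,0,0,0,1]

```text
time: 10.9
eef_pos: [0.545, 0.0249, 0.0193]
tcp_rot: [0.504, 0.496, -0.504, 0.496]
contact_force: [-0.9, 0.5, -0.1]
opening: 1.004
```

Run:
```python
from st import *
avg(5)
```

```text
10.9 [0.545  0.0249 0.0193] jig 0.0394 -0.0035 f [-0.95  0.51 -0.14] fx 0.49 q [-0.14  0.28  2.02  0.    0.84 -0.12]
[[-0.0, 1.0, -0.018], [0.0, -0.018, -1.0], [-1.0, -0.0, -0.0]] z yaw -91.01
F jig [0.29 0.58 0.14] +- [0.36 0.52 0.28] P [0.54497 0.02486 0.01931] jx 0.03934 eff [ 8.000e-03 -3.344e+01 -2.230e+01  0.000e+00  1.000e-03  0.000e+00]
```

Call:
drive_tool:
  steps:
    - [0,0,-0.03,0,1]
    - [0,0,-0.03,0,1]
    - [0,0,-0.03,0,1]
    - [0,0,-0.03,0,1]
    - [0,0,0,0,1]

```text
time: 11.65
eef_pos: [0.545, 0.0261, 0.0193]
tcp_rot: [-0.504, -0.496, 0.504, -0.496]
contact_force: [-0.4, 0.1, -0.2]
opening: 1.0
```

Run:
```python
from st import *
c=avg(5,'wrist'); cv2.imwrite('pics/w4.png',c['frame'][:,:,::-1])
```

```text
11.65 [0.545  0.0261 0.0193] jig 0.0406 -0.0035 f [-0.39  0.14 -0.2 ] fx 0.13 q [-0.14  0.28  2.02 -0.    0.84 -0.12]
[[-0.0, 1.0, -0.018], [-0.0, -0.018, -1.0], [-1.0, -0.0, 0.0]] z yaw -91.01
F jig [-0.05 -0.02 -0.4 ] +- [0.36 0.19 0.55] P [0.545   0.02606 0.01932] jx 0.04053 eff [ 5.0000e-03 -3.3447e+01 -2.2302e+01  0.0000e+00  0.0000e+00  0.0000e+00]
```

View pics/w4.png

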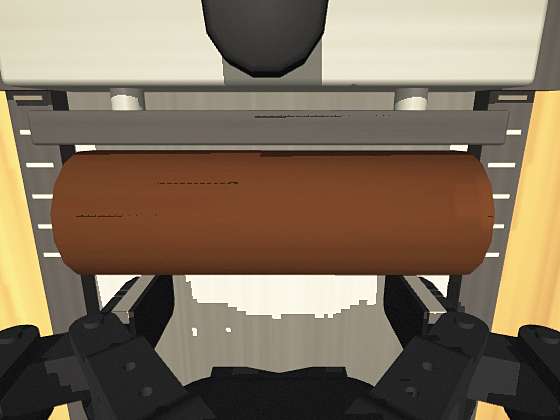

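The blank is square in view, spanning v=152 to 274 and u=52 to 494. The anvil's front edge at v≈145 is only slightly ahead of it.

```bash
cat >> st.py <<'E'
def cyl(c,v,sgn):
    e,d=ray(c,275,v); E=np.array([(e-o)@ex,e[2]]);D=np.array([d@ex,d[2]]);D/=np.linalg.norm(D)
    n=np.array([-D[1],D[0]]); return round((sgn*.022-(.042-E[1])*n[1])/n[0]+E[0],4)
E
python3 - <<'E'
from st import *
c=cam('wrist'); J=lambda u,v,z: round((atz(c,u,v,z)-o)@ex,4)
print(cyl(c,152,-1),cyl(c,274,1),'anvil',J(275,145,.056),'carr',J(275,90,.057), 'knob')
g=c['frame'].mean(2); print(g[100:165:1,275].round().astype(int), g[265:285,275].round().astype(int))
E
```

```text
11.9 [0.545  0.0261 0.0193] jig 0.0405 -0.0035 f [-0.22 -0.41 -0.41] fx -0.41 q [-0.14  0.28  2.02 -0.    0.84 -0.12]
[[-0.0, 1.0, -0.018], [-0.0, -0.018, -1.0], [-1.0, -0.0, 0.0]] z yaw -91.01
0.0717 0.0732 anvil 0.0975 carr 0.1129 knob
[142 144 143 143 142 144 144 142 145 145  83 106 107 106 107 112 104  53
 108 102 101  98  98  98  98 100 100 101 101 102  99 101 104 100 102 105
 103 106 104 104 105 104  99  76  61 124 152 146 145 152  46  26  34  35
  38  31  37  66  60  63  64  64  67  70  67] [ 59  59  56  53  55  54  50  46  34  74 234 252 245 244 244 244 244 244
 244 244]
```

Call:
drive_tool:
  steps:
    - [0,0,-0.02,0,1]
    - [0,0,-0.02,0,1]
    - [0,0,-0.02,0,1]
    - [0,0,0,0,1]

```text
time: 12.35
eef_pos: [0.545, 0.0267, 0.0193]
tcp_rot: [-0.504, -0.496, 0.504, -0.496]
contact_force: [0.5, 0.1, 0.9]
opening: 1.0
```

Run:
```python
from st import *
avg(5)
```

```text
12.35 [0.545  0.0267 0.0193] jig 0.0411 -0.0035 f [0.47 0.07 0.86] fx 0.08 q [-0.14  0.28  2.02  0.    0.84 -0.12]
[[-0.0, 1.0, -0.018], [0.0, -0.018, -1.0], [-1.0, -0.0, -0.0]] z yaw -91.01
F jig [ 0.16 -0.06  0.09] +- [0.47 0.39 0.52] P [0.54502 0.02665 0.01932] jx 0.04113 eff [ 2.0000e-03 -3.3450e+01 -2.2303e+01 -0.0000e+00  0.0000e+00  0.0000e+00]
```

Call:
drive_tool:
  steps:
    - [0,0,-0.03,0,1]
    - [0,0,-0.03,0,1]
    - [0,0,-0.03,0,1]
    - [0,0,-0.03,0,1]
    - [0,0,0,0,1]

```text
time: 13.1
eef_pos: [0.545, 0.0279, 0.0193]
tcp_rot: [0.504, 0.496, -0.504, 0.496]
contact_force: [0.1, 0.1, -0.7]
opening: 1.002
```

Run:
```python
from st import *
avg(5)
```

```text
13.1 [0.545  0.0279 0.0193] jig 0.0424 -0.0035 f [ 0.11  0.09 -0.67] fx 0.09 q [-0.13  0.28  2.02  0.    0.84 -0.12]
[[-0.0, 1.0, -0.018], [0.0, -0.018, -1.0], [-1.0, -0.0, -0.0]] z yaw -91.01
F jig [-0.55  0.11 -0.09] +- [0.16 0.42 0.54] P [0.54504 0.02786 0.01932] jx 0.04233 eff [ 5.0000e-03 -3.3457e+01 -2.2303e+01  0.0000e+00  1.0000e-03  0.0000e+00]
```

Call:
drive_tool:
  steps:
    - [0,0,-0.02,0,1]
    - [0,0,-0.02,0,1]
    - [0,0,0,0,1]

```text
time: 13.65
eef_pos: [0.545, 0.0282, 0.0193]
tcp_rot: [-0.504, -0.496, 0.504, -0.496]
contact_force: [0.5, -0.3, 1.2]
opening: 1.0
```

Run:
```python
from st import *
avg(5)
```

```text
13.65 [0.545  0.0282 0.0193] jig 0.0427 -0.0035 f [ 0.53 -0.33  1.25] fx -0.32 q [-0.13  0.28  2.02 -0.    0.84 -0.12]
[[-0.0, 1.0, -0.018], [-0.0, -0.018, -1.0], [-1.0, -0.0, 0.0]] z yaw -91.01
F jig [ 0.15 -0.25 -0.19] +- [0.24 0.11 0.42] P [0.54505 0.02825 0.01933] jx 0.04272 eff [ 2.0000e-03 -3.3458e+01 -2.2304e+01 -0.0000e+00  0.0000e+00  0.0000e+00]
```

Call:
drive_tool:
  steps:
    - [0,0,-0.02,0,1]
    - [0,0,-0.02,0,1]
    - [0,0,0,0,1]

```text
time: 14.2
eef_pos: [0.5451, 0.0287, 0.0193]
tcp_rot: [-0.504, -0.496, 0.504, -0.496]
contact_force: [-0.5, 0.6, -0.5]
opening: 1.0
```

Run:
```python
from st import *
avg(4)
```

```text
14.2 [0.5451 0.0287 0.0193] jig 0.0431 -0.0035 f [-0.52  0.62 -0.5 ] fx 0.61 q [-0.13  0.28  2.02  0.    0.84 -0.12]
[[-0.0, 1.0, -0.018], [0.0, -0.018, -1.0], [-1.0, -0.0, -0.0]] z yaw -91.01
F jig [0.25 0.07 0.44] +- [0.34 0.5  0.32] P [0.54506 0.02866 0.01932] jx 0.04313 eff [ 1.0000e-03 -3.3462e+01 -2.2305e+01 -0.0000e+00  0.0000e+00  0.0000e+00]
```

Call:
drive_tool:
  steps:
    - [0,0,-0.02,0,1]
    - [0,0,-0.02,0,1]
    - [0,0,0,0,1]

```text
time: 14.7
eef_pos: [0.5451, 0.029, 0.0193]
tcp_rot: [-0.504, -0.496, 0.504, -0.496]
contact_force: [-0.9, -0.2, -0.3]
opening: 0.997
```

Run:
```python
from st import *
avg(4)
```

```text
14.7 [0.5451 0.029  0.0193] jig 0.0435 -0.0035 f [-0.91 -0.16 -0.27] fx -0.18 q [-0.13  0.28  2.02 -0.    0.84 -0.11]
[[-0.0, 1.0, -0.018], [-0.0, -0.018, -1.0], [-1.0, -0.0, 0.0]] z yaw -91.01
F jig [-0.46 -0.25 -0.3 ] +- [0.5  0.05 0.39] P [0.54509 0.02899 0.01935] jx 0.04346 eff [ 2.5700e-01 -3.3386e+01 -2.2240e+01  7.0000e-02  6.0000e-03 -6.0000e-03]
```

Contact: joint 1 effort rose from 0.00 to 0.26 N·m, about 0.5 N. I'll press in slightly.

Call:
drive_tool:
  steps:
    - [0,0,-0.02,0,1]
    - [0,0,0,0,1]
    - [0,0,0,0,1]

```text
time: 15.2
eef_pos: [0.5451, 0.029, 0.0193]
tcp_rot: [-0.504, -0.495, 0.504, -0.496]
contact_force: [-0.1, -1.8, 0.7]
opening: 0.998
```

Run:
```python
from st import *
avg(4)
```

```text
15.2 [0.5451 0.029  0.0193] jig 0.0435 -0.0036 f [-0.08 -1.83  0.66] fx -1.83 q [-0.13  0.28  2.02 -0.    0.84 -0.11]
[[0.0, 1.0, -0.018], [-0.0, -0.018, -1.0], [-1.0, 0.0, 0.0]] z yaw -91.01
F jig [-2.03  0.34  0.15] +- [0.44 0.58 0.45] P [0.54511 0.02903 0.01936] jx 0.04351 eff [ 1.1240e+00 -3.3308e+01 -2.2150e+01  3.5000e-01  1.9000e-02  2.0000e-03]
```

Call:
drive_tool:
  steps:
    - [0,0,-0.02,0,1]
    - [0,0,0,0,1]
    - [0,0,0,0,1]
    - [0,0,0,0,1]
    - [0,0,0,0,1]
    - [0,0,0,0,1]
    - [0,0,0,0,1]
    - [0,0,0,0,1]
    - [0,0,0,0,1]

```text
time: 16.3
eef_pos: [0.5451, 0.0291, 0.0193]
tcp_rot: [-0.504, -0.495, 0.505, -0.496]
contact_force: [-1.3, -4.7, 1.0]
opening: 1.0
```

Run:
```python
from st import *
avg(4)
```

```text
16.3 [0.5451 0.0291 0.0193] jig 0.0436 -0.0036 f [-1.28 -4.65  1.01] fx -4.68 q [-0.13  0.28  2.02 -0.    0.84 -0.11]
[[0.0, 1.0, -0.018], [-0.001, -0.018, -1.0], [-1.0, 0.0, 0.001]] z yaw -91.0
F jig [-5.17  0.2  -0.17] +- [0.88 0.66 0.41] P [0.54512 0.02913 0.01935] jx 0.04361 eff [ 2.8110e+00 -3.3234e+01 -2.2013e+01  8.8000e-01  5.5000e-02  8.0000e-03]
```

The press is creeping up to 5 N and has been held for over a second, which is enough. I'll back off smoothly and lift.

Call:
drive_tool:
  steps:
    - [0,0,0.05,0,1]
    - [0,0,0.05,0,1]
    - [0,0,0.1,0,1]
    - [0,0,0.3,0,1]
    - [0,0,0.8,0,1]
    - [0,0,1.5,0,1]
    - [-1,0,2,0,1]
    - [-3,0,2,0,1]
    - [-4,0,3,0,1]
    - [-2,0,4,0,1]

```text
time: 17.5
eef_pos: [0.5439, -0.1104, 0.1228]
tcp_rot: [0.505, 0.494, -0.503, 0.497]
contact_force: [1.3, -0.2, 0.5]
opening: 1.002
```

Call:
drive_tool:
  steps:
    - [0,0,4,0,1]
    - [0,0,3,0,1]
    - [0,0,0,0,1]
    - [0,0,0,0,1]

```text
time: 17.9
eef_pos: [0.5408, -0.1797, 0.1191]
tcp_rot: [0.505, 0.495, -0.505, 0.495]
contact_force: [-0.0, 0.4, 1.1]
opening: 1.001
```

Run:
```python
from st import *
to(-.16,-.003,.12);to(-.16,-.003,.02)
c=avg(3); cv2.imwrite('pics/t5.png',cv2.resize(cam('top')['frame'][160:260,195:360,::-1],None,fx=4.8,fy=4.8,interpolation=cv2.INTER_CUBIC))
c=cam('wrist','w5.png')
```

```text
17.9 [ 0.5408 -0.1797  0.1191] jig -0.1653 -0.0033 f [-0.01  0.43  1.08] fx 0.43 q [-0.5   0.18  1.93  0.    1.04 -0.48]
[[-0.0, 1.0, -0.02], [0.001, -0.02, -1.0], [-1.0, -0.0, -0.001]] z yaw -91.16
to -0.16 -0.003 0.12 [-0.09 -0.03 -0.53]
to -0.16 -0.003 0.02 [ 9.91 -0.03 -0.52]
F jig [ 0.1   0.31 -0.37] +- [0.2  0.08 0.35] P [ 0.54093 -0.17818  0.1189 ] jx -0.16374 eff [-5.6500e-01 -3.3139e+01 -2.6333e+01 -1.6000e-02 -1.0000e-02 -2.0000e-03]
```

View pics/w5.png

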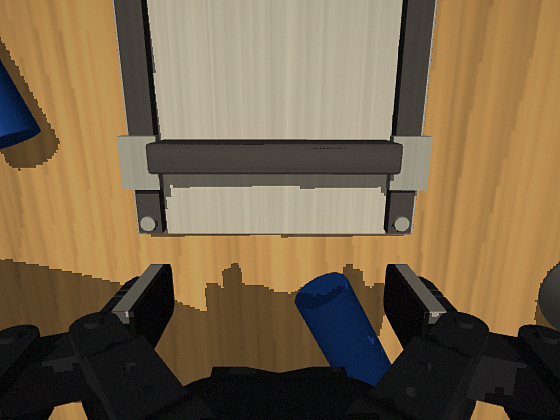

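The wrist view shows the keeper bar at v≈145–173, with the fingers behind it and the blue look-alike out of their path. I'll check the keeper's back edge and the blank.

Run:
```python
from st import *
c=cam('wrist'); J=lambda u,v,z: round((atz(c,u,v,z)-o)@ex,4)
print('keeper',J(275,145,.055),J(275,173,.055),'bed end',J(275,235,.02)); to(-.16,-.003,.018)
c=cam('top'); print('blue end jx',[round((atz(c,u,v,.02)-o)@ex,3) for u,v in((362,200),(362,192))])
```

```text
18.15 [ 0.5413 -0.1775  0.1191] jig -0.1631 -0.0037 f [-0.91  0.42  0.52] fx 0.4 q [-0.5   0.18  1.93  0.    1.04 -0.48]
[[-0.001, 1.0, -0.016], [0.0, -0.016, -1.0], [-1.0, -0.001, -0.0]] z yaw -90.93
keeper -0.1156 -0.132 bed end -0.1834
to -0.16 -0.003 0.018 [10.11 -0.06 -0.3 ]
blue end jx [np.float64(-0.223), np.float64(-0.223)]
```

View pics/t5.png

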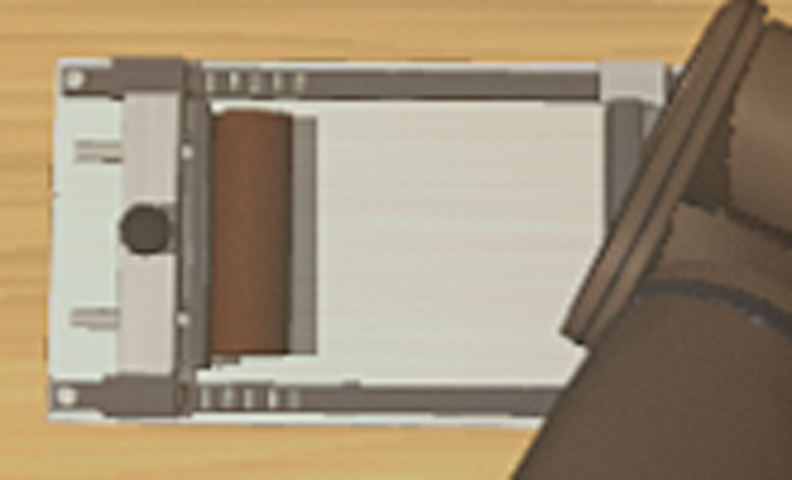

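The blank rests square against the anvil, and the stop hasn't moved (knob still at crop x=145). Now I'll lower behind the keeper.

Call:
drive_tool:
  steps:
    - [1,0,-0.2,0,1]
    - [2,0,0,0,1]
    - [2,0,0,0,1]
    - [2,0,0,0,1]
    - [1.5,0,0,0,1]
    - [1,0,0,0,1]
    - [0.5,0,0,0,1]
    - [0,0,0,0,1]
    - [0,0,0,0,1]
    - [0,0,0,0,1]

```text
time: 19.25
eef_pos: [0.5422, -0.1769, 0.0204]
tcp_rot: [0.505, 0.495, -0.504, 0.496]
contact_force: [0.1, -0.9, 0.1]
opening: 0.997
```

Run:
```python
from st import *
avg(3)
```

```text
19.25 [ 0.5422 -0.1769  0.0204] jig -0.1625 -0.0046 f [ 0.1  -0.94  0.12] fx -0.94 q [-0.49  0.33  1.96 -0.    0.85 -0.48]
[[0.002, 1.0, -0.018], [-0.001, -0.018, -1.0], [-1.0, 0.002, 0.001]] z yaw -91.01
F jig [-0.41  0.23  0.06] +- [0.62 0.54 0.27] P [ 0.54199 -0.17683  0.02019] jx -0.16238 eff [ 2.0000e-03 -3.5347e+01 -2.2607e+01 -0.0000e+00 -2.0000e-03  0.0000e+00]
```

Call:
drive_tool:
  steps:
    - [0,0,-0.3,0,1]
    - [0,0,-0.3,0,1]
    - [0,0,-0.3,0,1]
    - [0,0,-0.3,0,1]
    - [0,0,-0.3,0,1]
    - [0,0,-0.2,0,1]
    - [0,0,-0.2,0,1]
    - [0,0,-0.2,0,1]
    - [0,0,-0.3,0,1]
    - [0,0,-0.3,0,1]

```text
time: 20.4
eef_pos: [0.5419, -0.1501, 0.0193]
tcp_rot: [-0.504, -0.495, 0.505, -0.496]
contact_force: [-1.2, -4.9, -1.6]
opening: 1.001
```

Call:
drive_tool:
  steps:
    - [0,0,-0.4,0,1]
    - [0,0,-0.4,0,1]
    - [0,0,-0.4,0,1]
    - [0,0,-0.4,0,1]
    - [0,0,-0.4,0,1]
    - [0,0,-0.4,0,1]
    - [0,0,-0.4,0,1]
    - [0,0,-0.4,0,1]
    - [0,0,-0.4,0,1]
    - [0,0,-0.4,0,1]

```text
time: 21.4
eef_pos: [0.5426, -0.1092, 0.0193]
tcp_rot: [0.504, 0.496, -0.504, 0.496]
contact_force: [0.0, -4.0, -1.6]
opening: 1.003
```

Call:
drive_tool:
  steps:
    - [0,0,-0.4,0,1]
    - [0,0,-0.4,0,1]
    - [0,0,-0.4,0,1]
    - [0,0,-0.4,0,1]
    - [0,0,-0.4,0,1]
    - [0,0,-0.4,0,1]
    - [0,0,-0.4,0,1]
    - [0,0,-0.4,0,1]
    - [0,0,-0.4,0,1]
    - [0,0,-0.4,0,1]

```text
time: 22.4
eef_pos: [0.5433, -0.0692, 0.0193]
tcp_rot: [-0.504, -0.496, 0.504, -0.496]
contact_force: [-0.4, -3.7, -1.9]
opening: 0.997
```

Call:
drive_tool:
  steps:
    - [0,0,-0.4,0,1]
    - [0,0,-0.4,0,1]
    - [0,0,-0.4,0,1]
    - [0,0,-0.4,0,1]
    - [0,0,-0.4,0,1]
    - [0,0,-0.4,0,1]
    - [0,0,-0.4,0,1]
    - [0,0,-0.4,0,1]
    - [0,0,-0.4,0,1]
    - [0,0,-0.4,0,1]

```text
time: 23.4
eef_pos: [0.544, -0.0292, 0.0193]
tcp_rot: [0.504, 0.496, -0.504, 0.496]
contact_force: [0.7, -3.8, -1.6]
opening: 1.003
```

Run:
```python
from st import *
c=avg(4); c=avg(1,'wrist'); cv2.imwrite('pics/w6.png',c['frame'][:,:,::-1])
```

```text
23.4 [ 0.544  -0.0292  0.0193] jig -0.0147 -0.0036 f [ 0.69 -3.85 -1.58] fx -3.83 q [-0.24  0.28  2.02  0.    0.84 -0.22]
[[0.0, 1.0, -0.018], [0.0, -0.018, -1.0], [-1.0, 0.0, -0.0]] z yaw -91.02
F jig [-1.13 -0.47 -0.69] +- [0.99 0.42 0.25] P [ 0.544   -0.02868  0.01932] jx -0.01422 eff [  0.589 -33.549 -22.183   0.204   0.148   0.043]
F jig [0.43 1.19 0.28] +- [0. 0. 0.] P [ 0.5439  -0.02874  0.01935] jx -0.01428 eff [-2.4000e-02 -3.3343e+01 -2.2294e+01 -1.1000e-02 -1.3000e-02 -3.0000e-03]
```

View pics/w6.png

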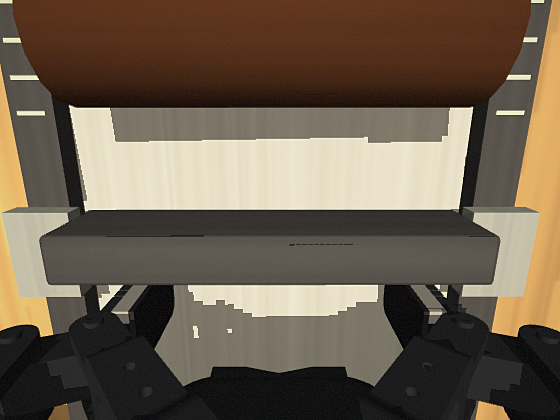

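Wrist view: the keeper is square at v≈210–285, with the fingers behind it. The blank's rear edge is at v≈105, still square, about 40 mm ahead.

Call:
drive_tool:
  steps:
    - [0,0,-0.3,0,1]
    - [0,0,-0.4,0,1]
    - [0,0,-0.4,0,1]
    - [0,0,-0.4,0,1]
    - [0,0,-0.4,0,1]
    - [0,0,-0.4,0,1]
    - [0,0,-0.4,0,1]
    - [0,0,-0.3,0,1]
    - [0,0,-0.2,0,1]
    - [0,0,-0.1,0,1]

```text
time: 24.65
eef_pos: [0.5445, 0.0037, 0.0194]
tcp_rot: [-0.504, -0.496, 0.504, -0.496]
contact_force: [-1.4, -3.3, 1.5]
opening: 1.0
```

Call:
drive_tool:
  steps:
    - [0,0,-0.05,0,1]
    - [0,0,-0.05,0,1]
    - [0,0,-0.05,0,1]
    - [0,0,-0.05,0,1]
    - [0,0,-0.05,0,1]
    - [0,0,-0.05,0,1]

```text
time: 25.25
eef_pos: [0.5446, 0.0065, 0.0193]
tcp_rot: [-0.504, -0.496, 0.504, -0.496]
contact_force: [-2.4, -3.8, 1.4]
opening: 1.001
```

Run:
```python
from st import *
avg(2)
```

```text
25.25 [0.5446 0.0065 0.0193] jig 0.0209 -0.0035 f [-2.42 -3.84  1.43] fx -3.89 q [-0.17  0.28  2.02 -0.    0.84 -0.16]
[[-0.0, 1.0, -0.018], [-0.0, -0.018, -1.0], [-1.0, -0.0, 0.0]] z yaw -91.01
F jig [-4.    1.84  2.6 ] +- [0.02 0.11 0.27] P [0.54461 0.00654 0.01934] jx 0.02101 eff [  1.93  -32.482 -22.44    0.742  -0.446   0.1  ]
```

Call:
drive_tool:
  steps:
    - [0,0,-0.04,0,1]
    - [0,0,-0.04,0,1]
    - [0,0,-0.04,0,1]
    - [0,0,-0.04,0,1]
    - [0,0,-0.04,0,1]
    - [0,0,-0.04,0,1]

```text
time: 25.95
eef_pos: [0.5447, 0.0089, 0.0193]
tcp_rot: [-0.504, -0.496, 0.504, -0.496]
contact_force: [-2.9, -3.8, 2.5]
opening: 1.0
```

Run:
```python
from st import *
avg(2)
```

```text
25.95 [0.5447 0.0089 0.0193] jig 0.0234 -0.0035 f [-2.9  -3.78  2.51] fx -3.83 q [-0.17  0.28  2.02 -0.    0.84 -0.15]
[[-0.0, 1.0, -0.018], [0.0, -0.018, -1.0], [-1.0, -0.0, -0.0]] z yaw -91.02
F jig [-4.1   1.6   2.12] +- [0.11 0.16 0.69] P [0.54469 0.00894 0.01929] jx 0.02341 eff [  1.901 -32.573 -22.525   0.741  -0.464   0.108]
```

Call:
drive_tool:
  steps:
    - [0,0,-0.03,0,1]
    - [0,0,-0.03,0,1]
    - [0,0,-0.03,0,1]

```text
time: 26.35
eef_pos: [0.5448, 0.0097, 0.0193]
tcp_rot: [0.504, 0.496, -0.504, 0.496]
contact_force: [-2.1, -3.5, 1.0]
opening: 0.999
```

Run:
```python
from st import *
avg(2)
```

```text
26.35 [0.5448 0.0097 0.0193] jig 0.0242 -0.0036 f [-2.06 -3.47  1.01] fx -3.51 q [-0.17  0.28  2.02 -0.    0.84 -0.15]
[[0.0, 1.0, -0.018], [-0.0, -0.018, -1.0], [-1.0, 0.0, 0.0]] z yaw -91.02
F jig [-4.08  2.87  2.15] +- [0.15 0.07 0.34] P [0.54471 0.00979 0.01929] jx 0.02426 eff [  1.95  -32.664 -22.557   0.757  -0.445   0.109]
```

Call:
drive_tool:
  steps:
    - [0,0,-0.03,0,1]
    - [0,0,-0.03,0,1]

```text
time: 26.65
eef_pos: [0.5447, 0.0103, 0.0193]
tcp_rot: [-0.504, -0.496, 0.504, -0.496]
contact_force: [-2.3, -3.7, 1.4]
opening: 1.002
```

Run:
```python
from st import *
avg(2)
```

```text
26.65 [0.5447 0.0103 0.0193] jig 0.0248 -0.0035 f [-2.29 -3.68  1.41] fx -3.72 q [-0.17  0.28  2.02 -0.    0.84 -0.15]
[[-0.0, 1.0, -0.018], [-0.0, -0.018, -1.0], [-1.0, -0.0, 0.0]] z yaw -91.02
F jig [-3.49  2.28  1.33] +- [0.3  0.23 0.52] P [0.54471 0.0104  0.01928] jx 0.02487 eff [  1.96  -32.751 -22.588   0.759  -0.427   0.109]
```

Call:
drive_tool:
  steps:
    - [0,0,-0.02,0,1]
    - [0,0,-0.02,0,1]

```text
time: 26.95
eef_pos: [0.5447, 0.0107, 0.0193]
tcp_rot: [-0.504, -0.496, 0.504, -0.496]
contact_force: [-2.1, -4.7, 2.5]
opening: 1.003
```

Run:
```python
from st import *
avg(2)
```

```text
26.95 [0.5447 0.0107 0.0193] jig 0.0252 -0.0036 f [-2.11 -4.71  2.45] fx -4.75 q [-0.17  0.28  2.02 -0.    0.84 -0.15]
[[0.0, 1.0, -0.018], [-0.0, -0.018, -1.0], [-1.0, 0.0, 0.0]] z yaw -91.01
F jig [-4.12  2.56  1.19] +- [0.72 0.26 0.54] P [0.54475 0.01078 0.0193 ] jx 0.02525 eff [  1.979 -32.832 -22.618   0.763  -0.412   0.109]
```

Call:
drive_tool:
  steps:
    - [0,0,-0.02,0,1]
    - [0,0,-0.02,0,1]

```text
time: 27.25
eef_pos: [0.5447, 0.011, 0.0193]
tcp_rot: [-0.504, -0.496, 0.504, -0.496]
contact_force: [-2.6, -4.2, 2.0]
opening: 1.003
```

Run:
```python
from st import *
avg(2)
```

```text
27.25 [0.5447 0.011  0.0193] jig 0.0255 -0.0035 f [-2.65 -4.17  1.96] fx -4.22 q [-0.17  0.28  2.02 -0.    0.84 -0.15]
[[-0.0, 1.0, -0.018], [-0.0, -0.018, -1.0], [-1.0, -0.0, 0.0]] z yaw -91.01
F jig [-4.56  2.45  0.77] +- [0.39 0.44 0.4 ] P [0.54473 0.01103 0.0193 ] jx 0.0255 eff [  2.344 -32.878 -22.635   0.854  -0.398   0.095]
```

Joint 1 effort is above the sliding level (2.34 against 1.95), so the nip has started. I'll press in a little more.

Call:
drive_tool:
  steps:
    - [0,0,-0.02,0,1]
    - [0,0,0,0,1]

```text
time: 27.55
eef_pos: [0.5448, 0.011, 0.0193]
tcp_rot: [-0.504, -0.495, 0.505, -0.496]
contact_force: [-2.9, -5.0, 2.2]
opening: 1.001
```

Run:
```python
from st import *
avg(2)
```

```text
27.55 [0.5448 0.011  0.0193] jig 0.0255 -0.0036 f [-2.87 -5.01  2.25] fx -5.06 q [-0.17  0.28  2.02 -0.    0.84 -0.15]
[[-0.0, 1.0, -0.018], [-0.001, -0.018, -1.0], [-1.0, 0.0, 0.001]] z yaw -91.01
F jig [-5.32  2.58  1.41] +- [0.02 0.05 0.36] P [0.54474 0.011   0.0193 ] jx 0.02548 eff [  2.705 -32.876 -22.628   0.959  -0.394   0.089]
```

Call:
drive_tool:
  steps:
    - [0,0,-0.02,0,1]
    - [0,0,0,0,1]
    - [0,0,0,0,1]

```text
time: 27.95
eef_pos: [0.5447, 0.011, 0.0193]
tcp_rot: [-0.504, -0.495, 0.505, -0.496]
contact_force: [-1.6, -5.5, 1.4]
opening: 0.999
```

Run:
```python
from st import *
avg(2)
```

```text
27.95 [0.5447 0.011  0.0193] jig 0.0255 -0.0036 f [-1.61 -5.48  1.41] fx -5.51 q [-0.17  0.28  2.02 -0.    0.84 -0.15]
[[-0.0, 1.0, -0.018], [-0.001, -0.018, -1.0], [-1.0, -0.0, 0.001]] z yaw -91.01
F jig [-6.71  2.19  1.42] +- [0.04 0.47 0.4 ] P [0.54476 0.01102 0.01932] jx 0.02549 eff [  3.092 -32.87  -22.622   1.067  -0.389   0.079]
```

Call:
drive_tool:
  steps:
    - [0,0,-0.01,0,1]
    - [0,0,0,0,1]
    - [0,0,0,0,1]

```text
time: 28.35
eef_pos: [0.5448, 0.011, 0.0193]
tcp_rot: [-0.504, -0.495, 0.505, -0.496]
contact_force: [-2.6, -6.8, 1.1]
opening: 1.002
```

Run:
```python
from st import *
avg(2)
```

```text
28.35 [0.5448 0.011  0.0193] jig 0.0255 -0.0036 f [-2.56 -6.77  1.11] fx -6.82 q [-0.17  0.28  2.02 -0.    0.84 -0.15]
[[-0.0, 1.0, -0.018], [-0.001, -0.018, -1.0], [-1.0, -0.0, 0.001]] z yaw -91.01
F jig [-6.15  2.63  1.73] +- [0.08 0.02 0.04] P [0.54475 0.01103 0.01932] jx 0.0255 eff [  3.295 -32.868 -22.619   1.123  -0.386   0.073]
```

Call:
drive_tool:
  steps:
    - [0,0,-0.02,0,1]
    - [0,0,-0.01,0,1]
    - [0,0,0,0,1]
    - [0,0,0,0,1]

```text
time: 28.85
eef_pos: [0.5447, 0.011, 0.0193]
tcp_rot: [-0.504, -0.495, 0.505, -0.496]
contact_force: [-3.0, -7.5, 1.3]
opening: 1.0
```

Run:
```python
from st import *
avg(3)
```

```text
28.85 [0.5447 0.011  0.0193] jig 0.0255 -0.0035 f [-2.98 -7.46  1.32] fx -7.52 q [-0.17  0.28  2.02 -0.    0.84 -0.15]
[[-0.0, 1.0, -0.018], [-0.002, -0.018, -1.0], [-1.0, -0.0, 0.002]] z yaw -91.0
F jig [-7.48  3.14  1.68] +- [0.16 0.65 0.29] P [0.54476 0.01103 0.01932] jx 0.0255 eff [  3.891 -32.862 -22.61    1.285  -0.379   0.056]
```

There's about 3.5 N on the blank and 7.5 N at the hand, held well over 0.2 s. I'll withdraw straight back, then up.

Call:
drive_tool:
  steps:
    - [0,0,0.05,0,1]
    - [0,0,0.05,0,1]
    - [0,0,0.1,0,1]
    - [0,0,0.3,0,1]
    - [0,0,0.8,0,1]
    - [0,0,1.5,0,1]
    - [-1,0,2,0,1]
    - [-3,0,2,0,1]
    - [-4,0,3,0,1]
    - [-4,0,3,0,1]

```text
time: 30.0
eef_pos: [0.5418, -0.1176, 0.1401]
tcp_rot: [-0.504, -0.496, 0.505, -0.495]
contact_force: [1.2, -0.2, 0.1]
opening: 1.001
```

Call:
drive_tool:
  steps:
    - [-2,0,3,0,1]
    - [0,0,3,0,1]
    - [0,0,1.5,0,1]
    - [0,0,0,0,1]
    - [0,0,0,0,1]

```text
time: 30.5
eef_pos: [0.5404, -0.1904, 0.158]
tcp_rot: [-0.505, -0.496, 0.505, -0.494]
contact_force: [0.3, -0.3, -0.6]
opening: 1.001
```

Run:
```python
from st import *
avg(2)
cv2.imwrite('pics/t7.png',cv2.resize(cam('top')['frame'][160:260,195:360,::-1],None,fx=4.8,fy=4.8,interpolation=cv2.INTER_CUBIC))
```

```text
30.5 [ 0.5404 -0.1904  0.158 ] jig -0.176 -0.0031 f [ 0.28 -0.31 -0.62] fx -0.3 q [-0.52  0.14  1.89  0.    1.12 -0.5 ]
[[-0.002, 1.0, -0.018], [0.002, -0.018, -1.0], [-1.0, -0.002, -0.002]] z yaw -91.06
F jig [-0.49  0.38  0.13] +- [0.22 0.2  0.05] P [ 0.54057 -0.18981  0.15811] jx -0.17538 eff [-4.9700e-01 -3.2735e+01 -2.7467e+01 -1.4000e-02 -4.0000e-03  0.0000e+00]
```

View pics/t7.png

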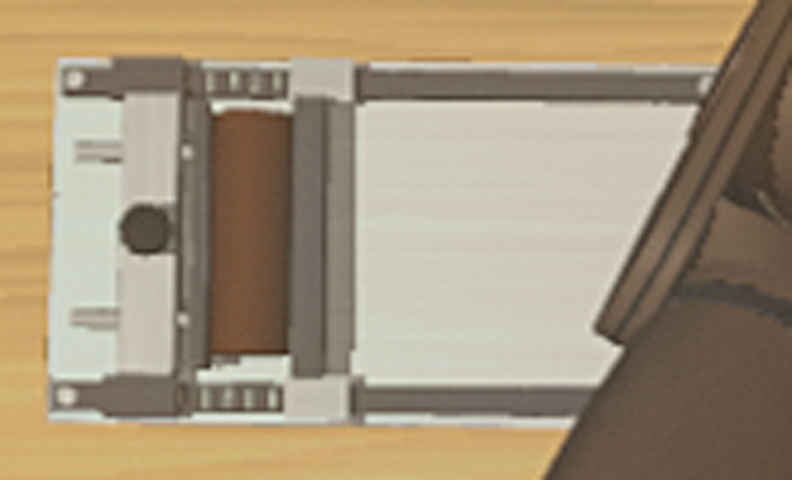

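The blank sits square between anvil and keeper with no visible gap. The stop and knob are at the same pixels as at the start, and the hand is clear. Handing in.

```bash
python3 -c "
from plant import sign_off; print(sign_off())"
```

```text
the job is handed in; nothing more can be done
None
```

The job is handed in at about 31 s. The blank is nipped between keeper and stop, and the hand is clear.

- **Rolling:** I rolled the blank to the anvil with two open fingertips. Contact showed on joint 1 effort, and I held it for over a second at about 2 N. The press crept up to about 5 N, below the stop's 12 N slip force, so I backed off.
- **Nipping:** I slid the keeper up at about 4 N and pressed to about 7.5 N at the hand. That puts roughly 3.5 N on the blank. I then withdrew straight back and up.
- **Last checks:** The final top picture shows the blank square and near the middle line, touching both anvil and keeper. The stop is at the same pixels as at the start. The hand force read about 0, within noise.
- **Not checked:** I could not measure the nip force left after the hand withdrew. I did not re-measure the bystanders, but the hand never came near them. No check failed or disagreed.

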